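# Snap the dust nozzle into the extraction pipe

### The arm

A 6-joint arm with a two-finger parallel gripper is mounted at the origin on a cart in front of the work surface, level with it; the furniture and walls round the work are solid. World frame = base frame: x ahead of the robot, y to its left, z up, the work surface at z = 0. Lengths are in mm, angles in rad, forces in N, time in s.
With the tool pointing down it reaches from about 400 to 925 mm from the base axis. Payload 12.5 kg.
Tool frame: the origin (TCP) lies at the very end of the fingers, on their centre line; the grasp point (between the pads) lies 19 mm behind it; y points along the fingers, z is the direction in which the jaws open and shut, and the axes are right-handed (so a half turn about y gives the same grasp; the last joint's range is limited). The gripper opens to 95 mm and grips with 3 to 60 N. Pads are 20 mm wide; open, the fingers measure 119 mm over their backs; the gripper's body (75 mm by 180 mm) begins 59 mm behind the grasp point.
Start: joints at [1.095, 0.491, 1.559, -0, 1.092, -0.106], TCP at [225.878, 582.774, 214.661] pointing down, gripper open.
Joint ranges: [-3.1, 3.1], [-0.84, 2.19], [0.05, 2.79], [-1.13, 4.28], [0.06, 2.93], [-2.69, 2.69]. Speed limits (rad/s): [2.22, 2.22, 2.79, 3.14, 3.14, 3.14].

### API

Orientations are given as [roll, pitch, yaw] about the fixed x, y, z axes, in that order (R = Rz(yaw) Ry(pitch) Rx(roll)).
In Python, from cell import env, optics gives the robot as it stands.
- The arm moves only by the tool drive_tool, never from a script. Its argument "steps" is a list of rows, each an object with "slide": the shift along the tool's x, y, z in m, a list of three; "dr": the turn, a rotation vector about the tool's x, y, z in rad, a list of three; "fingers": the finger opening in m, from 0 to 0.0951. A call has 1 to 5 rows; each row is the pose to reach, as a shift and turn from the pose commanded when the call began, along the tool's axes at that moment; what a row does not reach only later rows make up. A row lasts 1/12 s, in which the tool goes at most 41.7 mm and 7.16 degrees, less where a joint would pass 70% of its speed; a pose out of reach is approached as far as the arm can. A call with a gripper value outside its range is refused whole. The fingers move at their own pace and stop on an object; the grip force is fixed at half the most. Time passes only in rows, so rows that repeat a pose let the fingers close. It gives the time, the measured TCP pose, the force and the opening at its end, in the units of the state.
- env.state(): the state, without advancing time (a new reading comes with each control period).
- optics.read_camera(name): name is "side" or "top"; returns the picture (384x512x3 uint8, red, green, blue); there is no depth.
- optics.camera_model(name): a dict with "mtx" (3x3 intrinsics, pixels), "distortion" ([k1, k2, p1, p2, k3] as OpenCV has them; the pictures are not rectified), "R" (3x3) and "t" (3): a world point X has camera coordinates R X + t. Camera axes: x right, y down, z forward; pixel columns grow to the right and rows downward; lengths in mm; the calibration is good to about 2 mm. A picture is of the moment at which its call begins. camera_model takes no time and is no camera call.
- env.job_done(): hands the job in, once; it reports no verdict.
The state is a dict: "t": time; "joints": joint angles; "qvel": joint speeds; "tau": joint torques, N m; "eef_pos": TCP position; "tcp_rot": TCP orientation; "ft_force": force on the tool from outside, world axes, zero at the start; "moment": the same for the moment, N m; "opening": opening from 0.0 (shut) to 1.0 (fully open).
Only numpy, scipy, OpenCV 4.12 (cv2) and the standard library are available. Lean on these libraries where they do the work, as an engineer would, in place of code of your own. Each camera call takes 0.05 s, during which the arm holds its last target.

### The job

Refit the dust nozzle on the extraction pipe beside the sander: press its spring button flush, slide the nozzle's steel spigot down into the pipe with the button held in, push it fully home and turn it until the button pops out through the hole in the pipe, then let go. Work gently, by feel: never force the nozzle against the plastic pipe, never tip the nozzle over, and leave the spectacle front, the lens and the tin as they lie.

Things in the scene. Friction and masses are not known exactly. Their poses are not given: they have to be found in the camera images.
- port_mouth (a point): Centre of the open mouth of the extraction pipe, 80 mm over the bench; z up, axes as port. Grey plastic pipe, fixed, outer diameter 42, bore 36, wall 3. A round hole (diameter 14) goes through the wall, its centre 34 below the mouth. It faces this frame's -x (to the robot) only to within 0.65 rad either way about z, as the pipe was set by hand: look or feel for it
- port: The pipe's dark steel flange, screwed to the bench (diameter 84, 6 thick); origin on its underside, under the pipe's axis. The plastic pipe in it cracks if the nozzle is pressed on it with more than 40 N in any direction. In its flange the pipe sits too tight to turn
- nozzle_axis (a point): Dust nozzle (loose, 0.12 to 0.21 kg) standing upright on its steel spigot: round tube, diameter 34, 56 long, lowest 6 tapered to diameter 30. This point lies on the spigot's axis at the height of the spring button's centre, 22 above the spigot's end. z up the axis; the brass button is on the -x side
- nozzle_neck (a point): Centre of the nozzle's black neck, on the axis, 48 above nozzle_axis, same axes. Flat sides, 32 wide along x, 50 long along y, 28 high. Its underside, 34 above nozzle_axis, overhangs the spigot fore and aft (y): this shoulder rests on the pipe's mouth when the spigot is fully in, the button then level with the hole
- nozzle: The whole nozzle; origin at the centre of the spigot's lower end, same axes. From the neck a flat fan-shaped hood runs to -y, ending 98 from the axis, 25 high, 30 wide up to 40 from the axis and then flaring to 82; its top is no higher than the neck's, 84 above this origin
- nozzle_button (a joint): Button (diameter 12.5, domed), m pressed in: 0 = out, 6 mm proud; 0.006 = flush. Takes 2.5 N to start, 5.5 N at flush; springs back. When out, its flank lands on the pipe's mouth and stops the spigot 16 mm in; it enters if held in while its lower part passes the mouth, the rest then follows. Under the wall it reads 0.003 to 0.005; popped into the hole about 0, which locks the nozzle
- spectacles_mid (a point): Brown tortoiseshell spectacle front lying flat on the bench (58 x 146 x 8 mm, long side along its y), centre; loose, leave it alone
- lens_mid (a point): Clear round lens blank lying flat (diameter 65, 7 high), centre; loose, leave it alone
- tin_mid (a point): Low round white tin with its lid on (diameter 67, 25 high), centre; loose, leave it alone
There are look-alikes about, which are no part of the job. What is shaped like the port but orange is not meant.

How it is judged (in metres and radians):
On the way, in this order (a step that is already met when the one before it is completed fails the run):
1. the spring button is pressed in while the nozzle is off the bench (value of joint nozzle_button above 0.0035 m and height (world z) of nozzle_axis above 0.045 m), for 0.1 s.
2. the button is inside the pipe, held in by its wall (value of joint nozzle_button above 0.0025 m and z of nozzle_axis in the frame of port_mouth below -0.007 m and horizontal distance between nozzle_axis and port_mouth below 0.005 m), for 0.05 s.
At the end, for the whole second after the job is handed in: The button has popped out through the hole (pressed in by less than 1.5 mm), the spigot is home (within 3 mm of full depth, within 4 mm of the pipe's axis, tilted less than 0.06 rad), the nozzle is at rest and nothing else has been shifted by more than 15 mm (value of joint nozzle_button below 0.0015 m and z of nozzle_axis in the frame of port_mouth below -0.031 m and horizontal distance between nozzle_axis and port_mouth below 0.004 m and angle between nozzle_axis's own z axis and vertical below 0.06 rad and linear speed of nozzle below 0.01 m/s); the robot touches nothing.
It fails at once if the nozzle and the pipe press on each other with more than 40 N (contact force between nozzle and port above 40 N).
It fails at once if the nozzle is tipped over (tilted more than 0.7 rad) (angle between nozzle_axis's own z axis and vertical above 0.7 rad).
It fails at once if the spectacle front, the lens or the tin is shifted by more than 15 mm (distance of any of spectacles_mid, lens_mid, tin_mid from where it was at the start of the episode above 0.015 m).
It also fails if it takes over 72 s, if anything falls off the work surface, if the arm or the gripper's body presses on something with over 40 N, if the wrist force passes 120 N, or if a joint passes its speed limit or range.

## Working session

There is one attempt and no reset: what is moved stays moved. The work goes in short steps, Python scripts to look and compute and a tool call to move; the robot and the scene stay as the last step left them, time stands still between calls to the robot, and variables do not carry over. Pictures are saved under pics/ and viewed, and the job is handed in when it is done.

Besides the shell and the picture viewer there is one more tool, called after "Request:" in YAML: its name, and indented under it one key for each argument. drive_tool: Moves the arm, as the interface text tells. Its arguments: {"type":"object","properties":{"steps":{"type":"array","items":{"type":"object","properties":{"slide":{"type":"array","items":{"type":"number"}},"dr":{"type":"array","items":{"type":"number"}},"fingers":{"type":"number"}}}}},"required":["steps"]}

```bash
ls; mkdir -p pics; python3 - <<'E'
from cell import env, optics
import cv2
for n in ("side","top"):
    im=optics.read_camera(n); cv2.imwrite(f"pics/{n}0.png",im[:,:,::-1])
    m=optics.camera_model(n); print(n,m)
print(env.state())
E
```

```text
pics
side {'mtx': array([[402.45119155,   0.        , 248.93527925],
       [  0.        , 402.45119155, 189.36364045],
       [  0.        ,   0.        ,   1.        ]]), 'distortion': array([-0.01470479,  0.        ,  0.        ,  0.        ,  0.        ]), 'R': array([[ 0.32462832, -0.9456905 ,  0.01690945],
       [-0.71175214, -0.25601989, -0.65411216],
       [ 0.62291681,  0.20030799, -0.75620854]]), 't': array([ 77.22253129, 528.43319587, 545.171641  ])}
top {'mtx': array([[389.53267042,   0.        , 257.37188791],
       [  0.        , 389.53267042, 186.97303507],
       [  0.        ,   0.        ,   1.        ]]), 'distortion': array([-0.02801036,  0.        ,  0.        ,  0.        ,  0.        ]), 'R': array([[ 0.01419706, -0.99989587, -0.00258642],
       [-0.97773645, -0.01334074, -0.20941216],
       [ 0.20935585,  0.00550187, -0.97782404]]), 't': array([281.99857629, 579.3000334 , 976.95872136])}
{'t': 0.1, 'joints': array([ 1.09538874e+00,  4.91487120e-01,  1.55937509e+00, -3.09371704e-05,
        1.09176361e+00, -1.05610200e-01]), 'qvel': array([ 3.91500011e-04, -2.24121598e-03, -1.21328115e-03, -6.55885169e-04,
       -7.62216131e-06, -1.09476736e-03]), 'tau': array([ 2.26170727e-03, -6.13623047e+01, -2.58602160e+01,  6.94075646e-02,
        4.70330310e-02, -6.98753593e-05]), 'eef_pos': array([225.77916854, 582.55122086, 214.13237693]), 'tcp_rot': array([-1.57182663e+00,  8.16231645e-05, -3.69783158e-01]), 'ft_force': array([ 0.4152943 , -0.12363546,  0.36924505]), 'moment': array([0.02565941, 0.00250105, 0.01582247]), 'opening': 0.997734571326472}
```

View pics/side0.png

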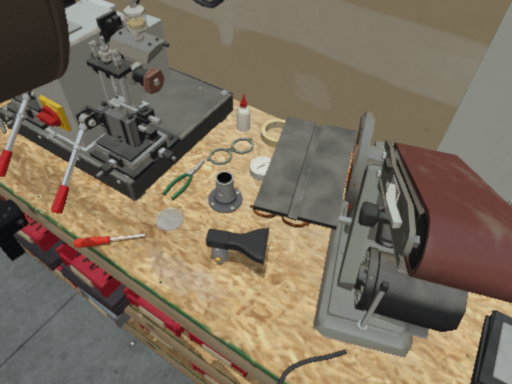

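View pics/top0.png

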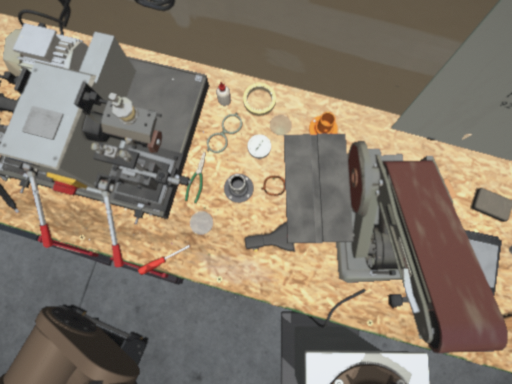

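```bash
python3 - <<'E'
import cv2
a=cv2.imread("pics/side0.png")[120:290,150:290]; b=cv2.imread("pics/top0.png")[80:270,170:330]
cv2.imwrite("pics/s1.png",cv2.resize(a,None,fx=3.5,fy=3.5,interpolation=cv2.INTER_CUBIC))
cv2.imwrite("pics/t1.png",cv2.resize(b,None,fx=3,fy=3,interpolation=cv2.INTER_CUBIC))
E
```

```text
(no output)
```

View pics/s1.png

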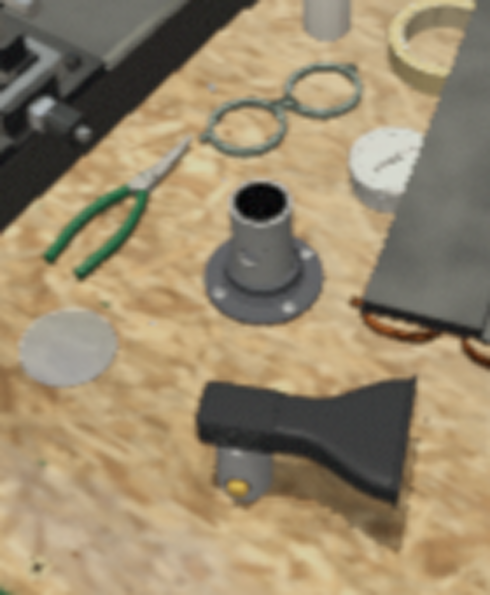

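View pics/t1.png

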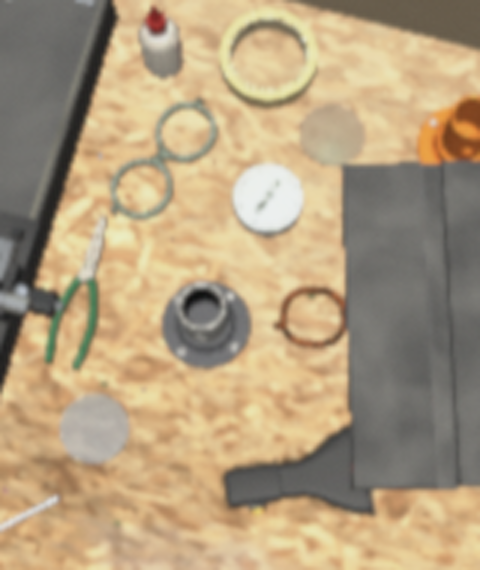

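```bash
cat > h.py <<'E'
import numpy as np, cv2
from cell import env, optics
M={n:optics.camera_model(n) for n in("side","top")}
def ray(n,p):
    m=M[n]; u=cv2.undistortPoints(np.array([[p]],float),m["mtx"],m["distortion"])[0,0]
    d=m["R"].T@np.array([u[0],u[1],1]); return -m["R"].T@m["t"], d/np.linalg.norm(d)
def onz(n,p,z):
    c,d=ray(n,p); return c+d*(z-c[2])/d[2]
def tri(ps,pt):
    c1,d1=ray("side",ps); c2,d2=ray("top",pt)
    s=np.linalg.lstsq(np.c_[d1,-d2],c2-c1,rcond=None)[0]
    a,b=c1+s[0]*d1,c2+s[1]*d2; return (a+b)/2, np.linalg.norm(a-b)
def proj(n,X):
    m=M[n]; return cv2.projectPoints(np.array([X],float),cv2.Rodrigues(m["R"])[0],m["t"],m["mtx"],m["distortion"])[0].ravel()
E
python3 - <<'E'
from h import *
np.set_printoptions(precision=1,suppress=True)
S=lambda x,y:(150+x/3.5-.35,120+y/3.5-.35)
T=lambda x,y:(170+x/3-.33,80+y/3-.33)
print("mouth",tri(S(262,202),T(204,306)), onz("side",S(262,202),80),onz("top",T(204,306),80))
print("slab corners",tri((257,206),(286,243)),tri((284,118),(285,136)),tri((337,226),(350,240)))
print("flange top",onz("top",T(207,326),6),onz("side",S(264,278),6))
print("hole",onz("side",S(247,258),46))
print("button side z22",onz("side",S(237,487),22),"top",onz("top",T(256,508),22))
# neck top end corners
for a,b in(((207,382),(226,472)),((197,440),(230,508))): print(S(*a),T(*b))
print("neck front end corners side z84",[onz("side",S(*p),84) for p in((207,382),(198,412))], "top",[onz("top",T(*p),84) for p in((226,474),(230,506))])
print("fan end side z84",[onz("side",S(*p),84) for p in((414,379),(400,470))])
print("cam",[-M[n]["R"].T@M[n]["t"] for n in M])
E
```

```text
mouth (array([584.9, 342.3,  79.4]), np.float64(0.883238278787636)) [584.1 342.5  80. ] [584.9 341.9  80. ]
slab corners (array([418.9, 220.3, 222. ]), np.float64(10.096539477341029)) (array([659.1, 231.1, 226.5]), np.float64(8.133856838706306)) (array([426.2,  81.8, 219.6]), np.float64(5.500057786294527))
flange top [582.6 342.9   6. ] [581.  342.1   6. ]
hole [562.8 345.8  46. ]
button side z22 [412.  293.5  22. ] top [413.7 294.2  22. ]
(208.79285714285714, 228.79285714285714) (245.0033333333333, 237.00333333333333)
(205.93571428571428, 245.36428571428573) (246.33666666666667, 249.00333333333333)
neck front end corners side z84 [array([437.6, 319.7,  84. ]), array([416.5, 316.5,  84. ])] top [array([438.5, 319.4,  84. ]), array([411.7, 315.5,  84. ])]
fan end side z84 [array([480.1, 206.9,  84. ]), array([418.5, 196. ,  84. ])]
cam [array([ 11.4,  99.1, 756.6]), array([ 357.9,  284.3, 1077.3])]
```

```bash
python3 - <<'E'
import cv2
a=cv2.imread("pics/side0.png")
b=cv2.imread("pics/top0.png")
cv2.imwrite("pics/s2.png",cv2.resize(a[222:274,200:280],None,fx=10,fy=10,interpolation=cv2.INTER_CUBIC))
cv2.imwrite("pics/t2.png",cv2.resize(b[212:262,235:305],None,fx=10,fy=10,interpolation=cv2.INTER_CUBIC))
cv2.imwrite("pics/s3.png",cv2.resize(a[165:218,200:252],None,fx=10,fy=10,interpolation=cv2.INTER_CUBIC))
E
```

```text
(no output)
```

View pics/s2.png

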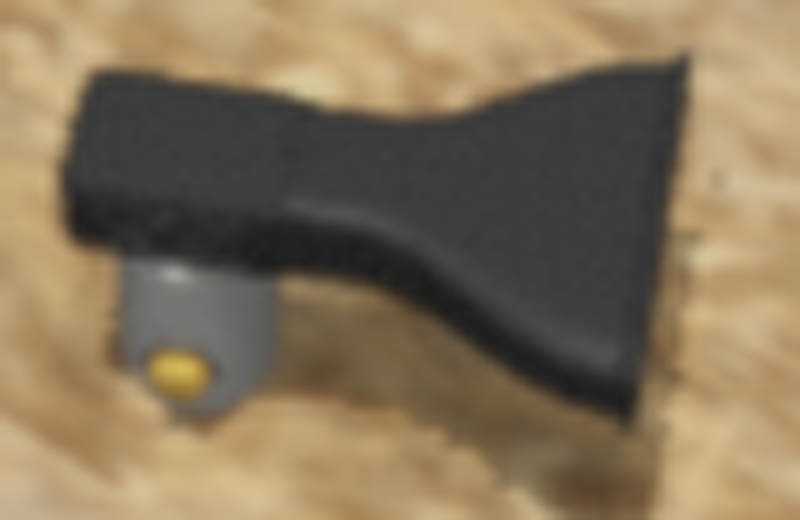

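View pics/t2.png

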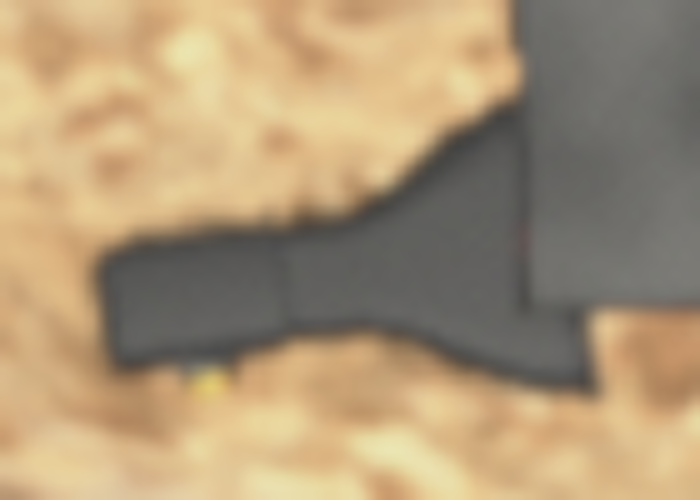

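View pics/s3.png

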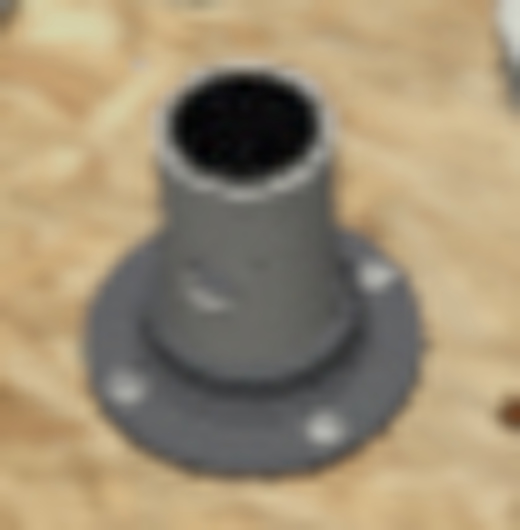

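```bash
python3 - <<'E'
from h import *
np.set_printoptions(precision=1,suppress=True)
S=lambda x,y:(200+x/10-.45,222+y/10-.45)
T=lambda x,y:(235+x/10-.45,212+y/10-.45)
P=lambda x,y:(200+x/10-.45,165+y/10-.45)
for nm,f,n,pts in(("top",T,"top",((105,250),(112,362),(283,232),(285,332),(598,388))),("side",S,"side",((95,75),(68,185),(285,98),(285,205),(690,62),(632,390)))):
    for p in pts: print(nm,p,onz(n,f(*p),84))
for z in(20,22): print("btn",onz("side",S(178,373),z),onz("top",T(209,380),z))
# hole
ax=np.array([584.5,342.3])
for p in((207,288),(210,300),(185,275),(230,303),(205,282)):
    c,d=ray("side",P(*p)); q=c[:2]-ax; a=d[:2]@d[:2];b=q@d[:2];cc=q@q-441
    dd=b*b-a*cc
    X=c+d*(-b-dd**.5)/a; v=X[:2]-ax
    print("hole",p,X,"ang from -x",np.arctan2(-v[1],-v[0]))
print("expected hole px at angles")
for a in(-.6,-.3,0,.3): 
    u=proj("side",[ax[0]-21*np.cos(a),ax[1]-21*np.sin(a),46]); print(a,(u-[200,165]+.45)*10)
E
```

```text
top (105, 250) [441.3 319.4  84. ]
top (112, 362) [413.2 317.   84. ]
top (283, 232) [446.5 274.2  84. ]
top (285, 332) [421.3 273.4  84. ]
top (598, 388) [408.4 194.3  84. ]
side (95, 75) [437.2 319.   84. ]
side (68, 185) [410.7 313.7  84. ]
side (285, 98) [444.8 280.6  84. ]
side (285, 205) [420.8 271.4  84. ]
side (690, 62) [481.  205.9  84. ]
side (632, 390) [403.7 193.7  84. ]
btn [412.9 294.   20. ] [412.3 293.   20. ]
btn [411.8 293.5  22. ] [412.2 293.   22. ]
hole (207, 288) [563.9 346.3  44.7] ang from -x -0.19019969465643707
hole (210, 300) [563.8 345.6  40.7] ang from -x -0.15941488195850229
hole (185, 275) [566.3 352.7  44.1] ang from -x -0.5198638475713364
hole (230, 303) [563.6 340.5  41.9] ang from -x 0.08417261768899766
hole (205, 282) [564.  346.7  46.5] ang from -x -0.2125614932681047
expected hole px at angles
-0.6 [180.4 265.3]
-0.3 [198.7 280. ]
0 [222.2 289.8]
0.3 [248.7 293.9]
```

```bash
python3 - <<'E'
from h import *
np.set_printoptions(precision=1,suppress=True)
for n,a,b in(("lever1 knob",(58,200),(117,260)),("lever1 top",(85,128),(105,190)),("lever2 knob",(4,163),(45,235)),("spindle top",(112,20),(120,105)),("brown knob",(153,82),(155,142)),("table end",(120,190),(170,215))):
    print(n,tri(a,b))
E
```

```text
lever1 knob (array([378. , 627.4, 117.5]), np.float64(4.020610713208217))
lever1 top (array([540. , 652.4, 171.2]), np.float64(1.7340815109499332))
lever2 knob (array([436.9, 821.5, 101.9]), np.float64(4.051746439858856))
spindle top (array([654. , 572.6, 379. ]), np.float64(40.8486068277433))
brown knob (array([629.8, 514.9, 264.5]), np.float64(0.13381667928875268))
table end (array([482.8, 530.7,  77.9]), np.float64(38.779686417868966))
```

Request:
drive_tool:
  steps:
    - {"slide": [0.03, 0, -0.02], "dr": [0, 0.1, 0], "fingers": 0.095}
    - {"slide": [0.06, 0, -0.04], "dr": [0, 0.21, 0], "fingers": 0.095}
    - {"slide": [0.09, 0, -0.06], "dr": [0, 0.32, 0], "fingers": 0.095}
    - {"slide": [0.12, 0, -0.08], "dr": [0, 0.43, 0], "fingers": 0.095}
    - {"slide": [0.15, 0, -0.1], "dr": [0, 0.53, 0], "fingers": 0.095}

```text
t: 0.52
eef_pos: [330.1, 433.8, 214.4]
tcp_rot: [-1.571, -0.0, -0.905]
ft_force: [0.8, 0.1, -0.5]
opening: 1.0
```

Request:
drive_tool:
  steps:
    - {"slide": [0.035, 0, -0.002], "dr": [0, 0.1, 0], "fingers": 0.095}
    - {"slide": [0.07, 0, -0.004], "dr": [0, 0.2, 0], "fingers": 0.095}
    - {"slide": [0.105, 0, -0.006], "dr": [0, 0.3, 0], "fingers": 0.095}
    - {"slide": [0.14, 0, -0.008], "dr": [0, 0.41, 0], "fingers": 0.095}
    - {"slide": [0.173, 0, -0.008], "dr": [0, 0.515, 0], "fingers": 0.095}

```text
t: 0.93
eef_pos: [431.4, 293.1, 214.6]
tcp_rot: [-1.571, -0.0, -1.42]
ft_force: [0.0, 0.9, -0.7]
opening: 1.0
```

```bash
cat > snap.py <<'E'
import sys,cv2
from h import *
k=sys.argv[1]
np.set_printoptions(precision=4,suppress=True)
for n in sys.argv[2:]:
    im=optics.read_camera(n)[:,:,::-1]; cv2.imwrite(f"pics/{n}_{k}.png",im)
    cv2.imwrite(f"pics/{n}_{k}z.png",cv2.resize(im[80:280,150:330] if n=="top" else im[110:290,140:300],None,fx=3,fy=3,interpolation=cv2.INTER_CUBIC))
s=env.state(); print(s['t'],s['eef_pos'],s['tcp_rot'],s['ft_force'],s['moment'],s['opening'],s['joints'])
E
python3 snap.py a side top
```

```text
1.0333 [433.0893 291.9072 214.4522] [-1.5707 -0.0005 -1.4228] [-0.3503  0.0741 -0.3222] [-0.0421  0.0583 -0.0054] 0.9972915322779263 [ 0.4668  0.3458  1.8086 -0.0006  0.9873  0.3191]
```

View pics/side_a.png

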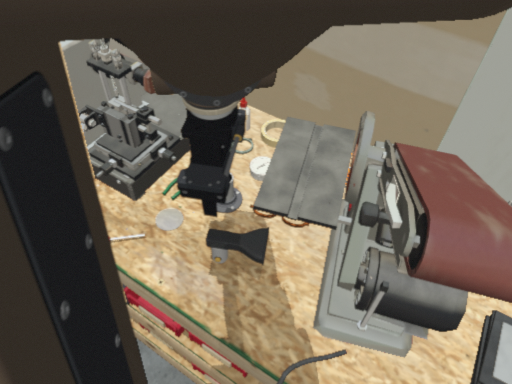

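View pics/top_a.png

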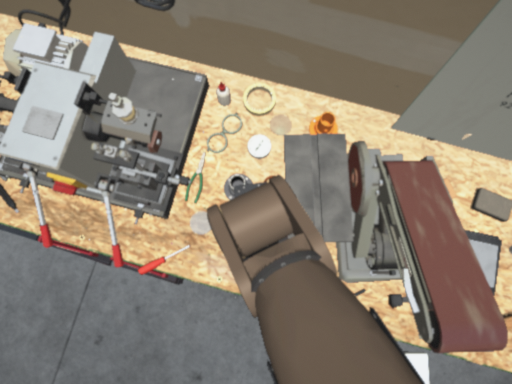

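```bash
python3 - <<'E'
from h import *
np.set_printoptions(precision=1,suppress=True)
s=env.state(); print(s['t'],s['eef_pos'],s['tcp_rot'])
for z in(214,292,350,400,430,460,500): print(z,proj("side",[432,293,z]),proj("top",[432,293,z]))
a=cv2.imread("pics/side_a.png"); cv2.imwrite("pics/s4.png",cv2.resize(a[60:280,140:290],None,fx=2.7,fy=2.7,interpolation=cv2.INTER_CUBIC))
E
```

```text
1.0333 [433.1 291.9 214.5] [-1.6 -0.  -1.4]
214 [217.2 192.7] [254.9 236. ]
292 [215.2 161.6] [254.6 232.6]
350 [213.4 134.5] [254.3 229.7]
400 [211.7 107.8] [254.  226.8]
430 [210.5  90. ] [253.8 224.8]
460 [209.3  70.8] [253.6 222.6]
500 [207.4  42.4] [253.3 219.4]
```

View pics/s4.png

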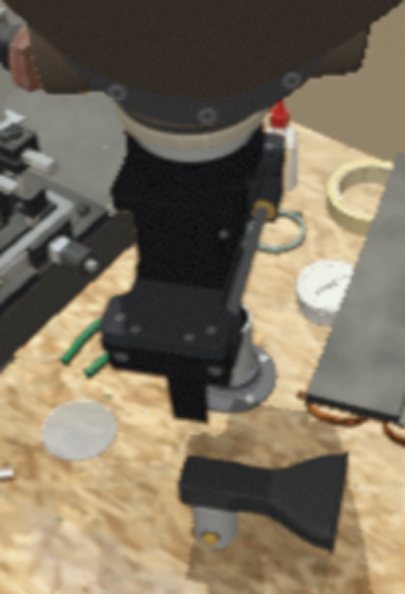

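```bash
python3 - <<'E'
import cv2
a=cv2.imread("pics/side0.png"); b=cv2.imread("pics/top0.png")
A=cv2.resize(a[105:235,240:360],None,fx=6,fy=4.5,interpolation=cv2.INTER_CUBIC)
B=cv2.resize(b[125:255,275:360],None,fx=6,fy=4.5,interpolation=cv2.INTER_CUBIC)
cv2.imwrite("pics/s5.png",A);cv2.imwrite("pics/t5.png",B)
E
```

```text
(no output)
```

View pics/s5.png

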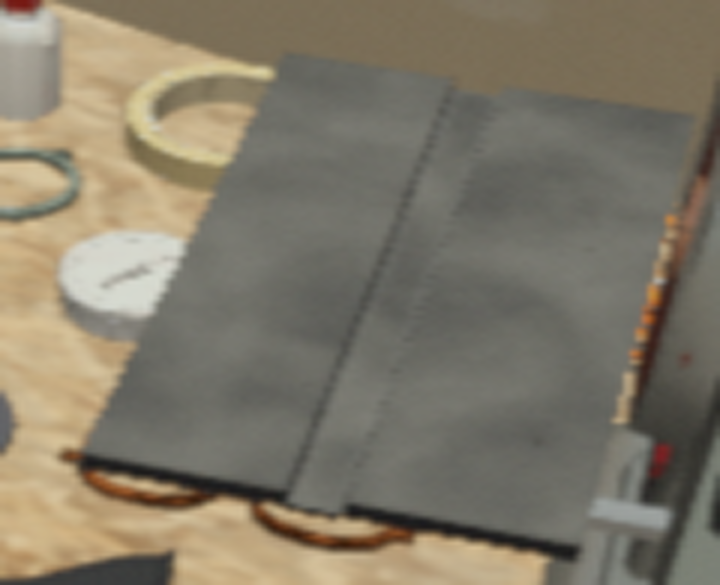

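View pics/t5.png

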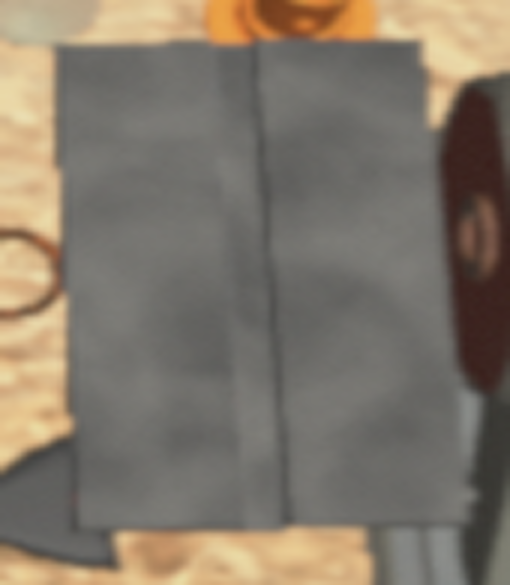

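```bash
python3 - <<'E'
from h import *
np.set_printoptions(precision=1,suppress=True)
a=lambda x,y:(239.5+x/6,104.5+y/4.5); b=lambda x,y:(274.5+x/6,124.5+y/4.5)
print(tri(a(82,455),b(78,525)),tri(a(285,53),b(57,42)),tri(a(578,548),b(468,522)),tri(a(692,115),b(418,40)))
E
```

```text
(array([420.9, 222. , 220.8]), np.float64(0.882852036632211)) (array([666.2, 230.1, 225.3]), np.float64(1.2057621684641933)) (array([424. ,  80.4, 222.9]), np.float64(1.21445774969914)) (array([669.1,  90.5, 226.7]), np.float64(0.804359783378783))
```

Request:
drive_tool:
  steps:
    - {"slide": [0, 0.03, 0], "dr": [0, 0, 0], "fingers": 0.095}
    - {"slide": [0, 0.06, 0], "dr": [0, 0, 0], "fingers": 0.095}
    - {"slide": [0, 0.09, 0], "dr": [0, 0, 0], "fingers": 0.095}
    - {"slide": [0, 0.1, 0], "dr": [0, 0, 0], "fingers": 0.095}
    - {"slide": [0, 0.1, 0], "dr": [0, 0, 0], "fingers": 0.095}

```text
t: 1.45
eef_pos: [429.7, 294.7, 112.7]
tcp_rot: [-1.575, -0.001, -1.414]
ft_force: [0.9, -0.2, 0.5]
opening: 1.0
```

```bash
python3 snap.py b side top; python3 - <<'E'
import cv2
a=cv2.imread("pics/side_b.png"); cv2.imwrite("pics/s6.png",cv2.resize(a[60:280,140:340],None,fx=2.7,fy=2.7,interpolation=cv2.INTER_CUBIC))
E
```

```text
1.55 [431.1145 295.3685 115.4104] [-1.5705  0.0002 -1.414 ] [ 1.1997 -0.1968  0.4807] [-0.1691  0.06    0.0381] 1.000285482995408 [0.4742 0.4783 1.9145 0.0001 0.7485 0.3173]
```

View pics/s6.png

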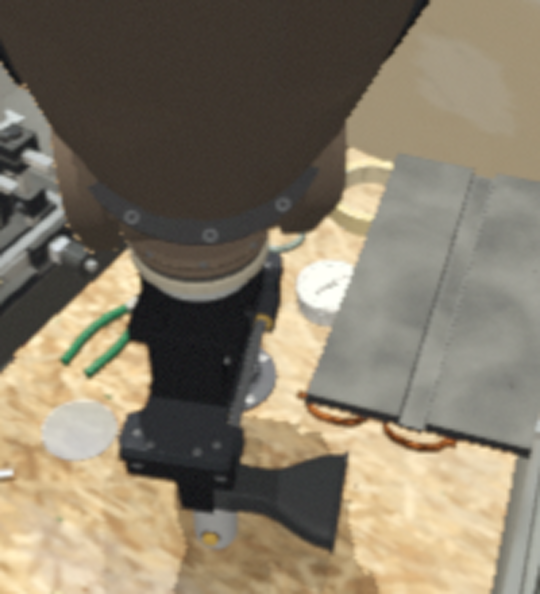

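View pics/top_b.png

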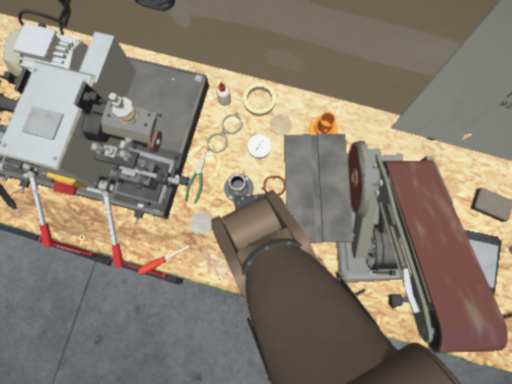

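```bash
python3 - <<'E'
from h import *
np.set_printoptions(precision=1,suppress=True)
for z in(350,400,450):
  print(z,[onz("top",p,z) for p in((287,195),(308,240),(215,220))],[onz("side",(140+x/2.7,60+y/2.7),z) for x,y in((345,190),(60,190),(300,235))])
E
```

```text
350 [array([498.8, 231.9, 350. ]), array([414.2, 193. , 350. ]), array([449.1, 367. , 350. ])] [array([469.2, 218.5, 350. ]), array([414.1, 369.7, 350. ]), array([425.3, 230.5, 350. ])]
400 [array([489.1, 235.5, 400. ]), array([410.3, 199.3, 400. ]), array([442.8, 361.4, 400. ])] [array([412.9, 203.8, 400. ]), array([364.5, 336.5, 400. ]), array([374.4, 214.4, 400. ])]
450 [array([479.4, 239.1, 450. ]), array([406.5, 205.6, 450. ]), array([436.6, 355.7, 450. ])] [array([356.6, 189.1, 450. ]), array([315. , 303.2, 450. ]), array([323.5, 198.2, 450. ])]
```

Request:
drive_tool:
  steps:
    - {"slide": [0, 0.025, 0], "dr": [0, 0, 0], "fingers": 0.095}
    - {"slide": [0, 0.045, 0], "dr": [0, 0, 0], "fingers": 0.095}
    - {"slide": [0, 0.065, 0], "dr": [0, 0, 0], "fingers": 0.095}
    - {"slide": [0, 0.08, 0], "dr": [0, 0, 0], "fingers": 0.095}
    - {"slide": [0, 0.0925, 0], "dr": [0, 0, 0], "fingers": 0.095}

```text
t: 1.97
eef_pos: [431.6, 295.5, 22.8]
tcp_rot: [-1.569, 0.001, -1.414]
ft_force: [-0.9, 0.5, -0.3]
opening: 1.0
```

```bash
python3 snap.py c side top
```

```text
2.0667 [431.0609 295.1735  22.2531] [-1.5709  0.     -1.4143] [ 0.532   0.1443 -0.0726] [-0.1371  0.0066  0.0467] 0.9989053037830353 [0.4739 0.6322 1.9769 0.0002 0.5326 0.3173]
```

View pics/side_cz.png

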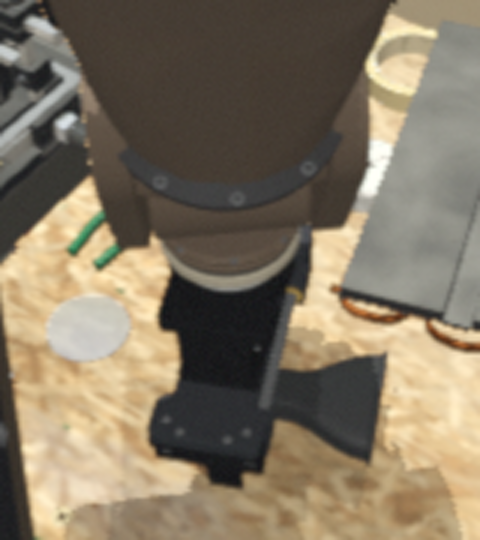

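Request:
drive_tool:
  steps:
    - {"slide": [0, 0, 0], "dr": [0, 0, 0], "fingers": 0.055}
    - {"slide": [0, 0, 0], "dr": [0, 0, 0], "fingers": 0.05}
    - {"slide": [0, 0, 0], "dr": [0, 0, 0], "fingers": 0.045}
    - {"slide": [0, 0, 0], "dr": [0, 0, 0], "fingers": 0.04}
    - {"slide": [0, 0, 0], "dr": [0, 0, 0], "fingers": 0.03}

```text
t: 2.48
eef_pos: [431.2, 295.0, 22.8]
tcp_rot: [-1.57, 0.0, -1.415]
ft_force: [0.5, -0.6, -0.1]
opening: 0.703
```

Request:
drive_tool:
  steps:
    - {"slide": [0, 0, 0], "dr": [0, 0, 0], "fingers": 0.0}
    - {"slide": [0, 0, 0], "dr": [0, 0, 0], "fingers": 0.0}
    - {"slide": [0, 0, 0], "dr": [0, 0, 0], "fingers": 0.0}
    - {"slide": [0, 0, 0], "dr": [0, 0, 0], "fingers": 0.0}
    - {"slide": [0, 0, 0], "dr": [0, 0, 0], "fingers": 0.0}

```text
t: 2.9
eef_pos: [431.1, 294.9, 22.2]
tcp_rot: [-1.57, 0.0, -1.415]
ft_force: [1.3, -0.1, -0.1]
opening: 0.359
```

Request:
drive_tool:
  steps:
    - {"slide": [0, -0.003, 0], "dr": [0, 0, 0], "fingers": 0.0}
    - {"slide": [0, -0.01, 0], "dr": [0, 0, 0], "fingers": 0.0}
    - {"slide": [0, -0.02, 0], "dr": [0, 0, 0], "fingers": 0.0}
    - {"slide": [0, -0.03, 0], "dr": [0, 0, 0], "fingers": 0.0}
    - {"slide": [0, -0.035, 0], "dr": [0, 0, 0], "fingers": 0.0}

```text
t: 3.32
eef_pos: [431.3, 295.1, 59.0]
tcp_rot: [-1.569, 0.001, -1.415]
ft_force: [0.1, 0.8, -1.2]
opening: 0.357
```

```bash
python3 snap.py d side top
```

```text
3.4167 [431.3969 295.1363  58.5541] [-1.5685  0.0008 -1.4147] [ 0.0081 -0.7655 -1.5355] [-0.0643  0.0651 -0.0162] 0.35165831161289896 [0.4736 0.5689 1.9582 0.0001 0.6121 0.3175]
```

View pics/side_dz.png

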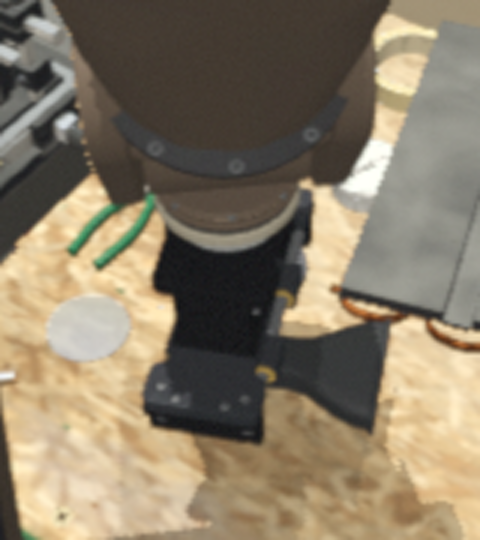

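Request:
drive_tool:
  steps:
    - {"slide": [-0.01, -0.005, 0.005], "dr": [0, 0.02, 0], "fingers": 0.0}
    - {"slide": [-0.023, -0.013, 0.017], "dr": [0, 0.06, 0], "fingers": 0.0}
    - {"slide": [-0.032, -0.022, 0.035], "dr": [0, 0.1, 0], "fingers": 0.0}
    - {"slide": [-0.035, -0.03, 0.055], "dr": [0, 0.14, 0], "fingers": 0.0}
    - {"slide": [-0.035, -0.038, 0.075], "dr": [0, 0.18, 0], "fingers": 0.0}

```text
t: 3.83
eef_pos: [499.9, 342.0, 95.6]
tcp_rot: [-1.571, 0.0, -1.596]
ft_force: [-0.9, -0.8, -1.2]
opening: 0.355
```

Request:
drive_tool:
  steps:
    - {"slide": [-0.001, -0.01, 0.02], "dr": [0, 0.04, 0], "fingers": 0.0}
    - {"slide": [-0.002, -0.018, 0.04], "dr": [0, 0.08, 0], "fingers": 0.0}
    - {"slide": [-0.003, -0.027, 0.06], "dr": [0, 0.13, 0], "fingers": 0.0}
    - {"slide": [-0.003, -0.027, 0.077], "dr": [0, 0.17, 0], "fingers": 0.0}
    - {"slide": [-0.003, -0.027, 0.085], "dr": [0, 0.195, 0], "fingers": 0.0}

```text
t: 4.25
eef_pos: [586.4, 341.8, 122.2]
tcp_rot: [-1.57, 0.001, -1.793]
ft_force: [-0.1, 0.4, -1.2]
opening: 0.349
```

```bash
python3 snap.py e side top; python3 - <<'E'
import cv2
a=cv2.imread("pics/side_e.png"); cv2.imwrite("pics/s7.png",cv2.resize(a[100:230,170:290],None,fx=5,fy=4.5,interpolation=cv2.INTER_CUBIC))
E
```

```text
4.35 [584.9842 341.6311 121.3444] [-1.5714 -0.0004 -1.7909] [-1.009  -0.6116 -2.2357] [-0.0852  0.0966  0.0352] 0.351322779112785 [0.4311 0.6591 1.511  0.0001 0.9723 0.6511]
```

View pics/s7.png

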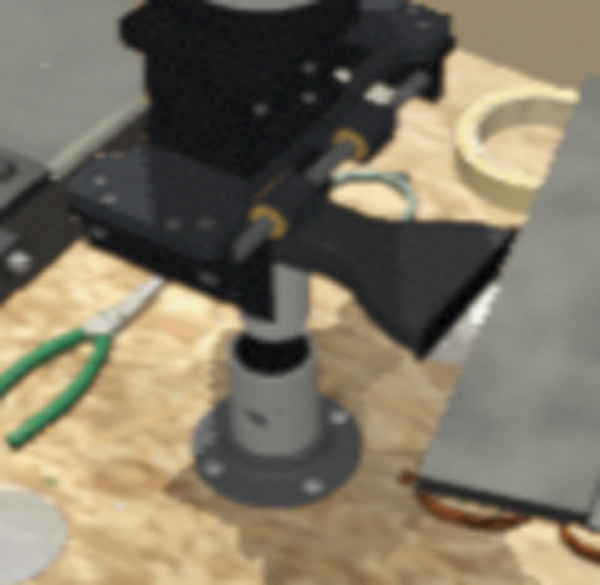

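View pics/top_ez.png

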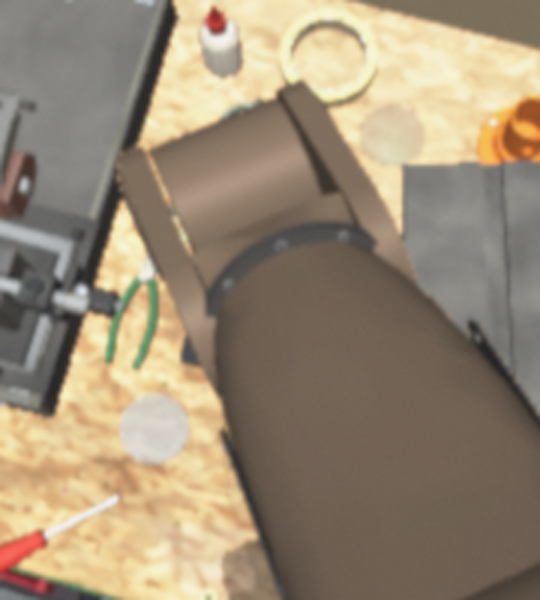

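```bash
python3 - <<'E'
from h import *
np.set_printoptions(precision=2,suppress=True)
a=cv2.cvtColor(cv2.imread("pics/side0.png"),cv2.COLOR_BGR2GRAY)[165:200,205:245]
A=cv2.resize(a,None,fx=8,fy=8,interpolation=cv2.INTER_CUBIC)
for th in(45,60,75):
    cs,_=cv2.findContours((A<th).astype(np.uint8),cv2.RETR_EXTERNAL,cv2.CHAIN_APPROX_NONE)
    c=max(cs,key=cv2.contourArea); e=cv2.fitEllipse(c)
    p=np.array(e[0])/8-.44+[205,165]; print(th,p,np.array(e[1])/8,e[2],onz("side",p,80))
    pts=c[:,0]/8.-.44+[205,165]; Q=np.array([onz("side",q,80)[:2] for q in pts]); (cx,cy),r=cv2.minEnclosingCircle(Q.astype(np.float32)); print(cx,cy,r,Q.mean(0))
b=cv2.cvtColor(cv2.imread("pics/top0.png"),cv2.COLOR_BGR2GRAY)[168:205,220:258]
B=cv2.resize(b,None,fx=12,fy=12,interpolation=cv2.INTER_CUBIC); cv2.imwrite("pics/t8.png",B)
E
```

```text
45 [223.93 177.2 ] [ 9.56 13.48] 87.83794403076172 [584.18 343.9   80.  ]
584.4012451171875 343.9995422363281 15.642487525939941 [584.27 343.91]
60 [223.94 177.22] [10.03 13.88] 87.80846405029297 [584.12 343.85  80.  ]
584.3137817382812 343.9010009765625 16.178285598754883 [584.34 343.83]
75 [223.93 177.25] [10.46 14.23] 87.80870056152344 [584.03 343.85  80.  ]
584.0748291015625 343.831298828125 16.701570510864258 [584.2  343.88]
```

View pics/t8.png

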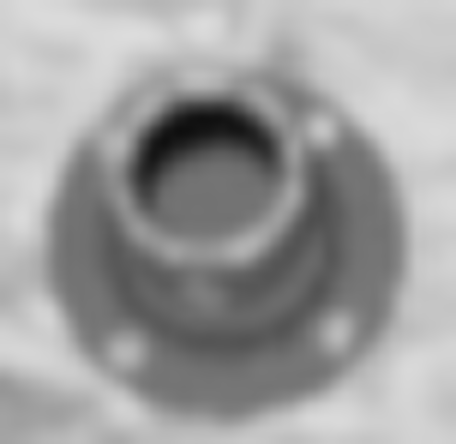

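```bash
python3 - <<'E'
from h import *
np.set_printoptions(precision=2,suppress=True)
P=lambda x,y:(200+x/10-.45,165+y/10-.45)
ax=np.array([584.1,343.9])
for p in((207,288),(210,300),(185,275),(230,303),(205,282)):
    c,d=ray("side",P(*p)); q=c[:2]-ax; a=d[:2]@d[:2];b=q@d[:2];cc=q@q-441
    X=c+d*(-b-(b*b-a*cc)**.5)/a; v=X[:2]-ax
    print("hole",p,X,"ang from -x",np.arctan2(-v[1],-v[0]))
for s in("side0","side_e"):
    im=cv2.imread(f"pics/{s}.png")[150:215,205:245]
    cv2.imwrite(f"pics/{s}_h.png",cv2.resize(im,None,fx=14,fy=9,interpolation=cv2.INTER_CUBIC))
F=lambda x,y:(170+x/5-.4,100+y/4.5-.4)
# spigot edges at z~100: plane x=584.5
for p in((245,322),(309,312)):
    c,d=ray("side",F(*p)); print(c+d*(584.5-c[0])/d[0])
# predicted edges of spigot at z=104 for axis at (584.5,y)
n=M["side"]["R"][0,:2]; n=n/np.linalg.norm(n)
for y in(341,342,343,344): print(y,[((proj("side",[584.8+s*17*n[0],y+s*17*n[1],106])-[170,100]+.4)*[5,4.5]) for s in(-1,1)])
E
```

```text
hole (207, 288) [563.2  345.97  45.52] ang from -x -0.09860770412033328
hole (210, 300) [563.15 345.36  41.52] ang from -x -0.06952335763060878
hole (185, 275) [564.74 352.03  46.06] ang from -x -0.3975000922211271
hole (230, 303) [563.39 340.45  42.15] ang from -x 0.1649522567432534
hole (205, 282) [563.25 346.41  47.44] ang from -x -0.11964029792828003
[584.5  356.44  95.21]
[584.5  325.27 113.51]
341 [array([238.34, 313.89]), array([314.59, 314.68])]
342 [array([236.26, 313.39]), array([312.49, 314.19])]
343 [array([234.17, 312.89]), array([310.39, 313.69])]
344 [array([232.09, 312.4 ]), array([308.3 , 313.19])]
```

View pics/side_e_h.png

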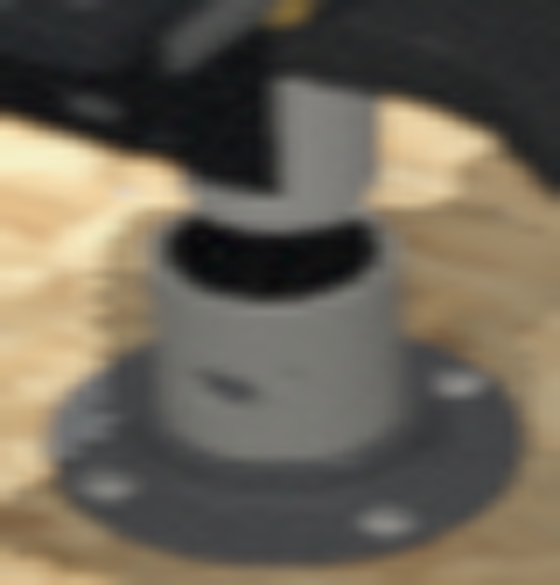

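View pics/side0_h.png

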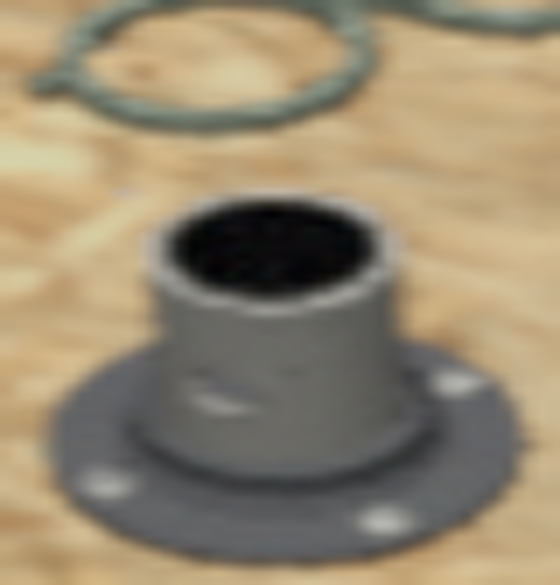

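```bash
python3 - <<'E'
from h import *
np.set_printoptions(precision=0,suppress=True)
ax=np.array([584.1,343.9])
cr=lambda X:(proj("side",X)-[205,150]+.47)*[14,9]
print("mouth c",cr([*ax,80]),"flange",cr([*ax,6]))
for a in(-.4,-.3,-.2,-.1,0,.1):
    th=np.linspace(0,2*np.pi,60); 
    P=[]
    for t in th:
        s=7*np.cos(t)/21; P.append(cr([ax[0]-21*np.cos(a+np.arcsin(s)),ax[1]-21*np.sin(a+np.arcsin(s)),46+7*np.sin(t)]))
    P=np.array(P); print(a,"c",cr([ax[0]-21*np.cos(a),ax[1]-21*np.sin(a),46]),"x",P[:,0].min(),P[:,0].max(),"y",P[:,1].min(),P[:,1].max())
E
```

```text
mouth c [271. 249.] flange [284. 436.]
-0.4 c [189. 383.] x 164.11570979864595 224.368648392909 y 359.01611208105476 404.3100479990287
-0.3 c [199. 387.] x 170.1684325287658 236.16650777482658 y 363.9721844948423 407.43172157986896
-0.2 c [209. 390.] x 177.31820590325358 248.3932341438762 y 368.47533188756034 410.0732291614039
-0.1 c [220. 393.] x 185.4953212987825 260.92176464582514 y 372.4899679437838 412.2957630719346
0 c [231. 396.] x 194.61871135312842 273.6215638255074 y 375.8728747436862 414.07597596908874
0.1 c [243. 397.] x 204.59672804910994 286.3601488699713 y 378.5730961845741 415.38966725799037
```

Request:
drive_tool:
  steps:
    - {"slide": [-0.0005, 0.0, -0.0007], "dr": [0, -0.06, 0], "fingers": 0.0}
    - {"slide": [-0.0005, 0.005, -0.0007], "dr": [0, -0.12, 0], "fingers": 0.0}
    - {"slide": [-0.0005, 0.011, -0.0007], "dr": [0, -0.12, 0], "fingers": 0.0}
    - {"slide": [-0.0005, 0.017, -0.0007], "dr": [0, -0.12, 0], "fingers": 0.0}
    - {"slide": [-0.0005, 0.022, -0.0007], "dr": [0, -0.12, 0], "fingers": 0.0}

```text
t: 4.77
eef_pos: [583.2, 342.6, 99.1]
tcp_rot: [-1.572, -0.001, -1.671]
ft_force: [0.1, -0.2, -1.9]
opening: 0.354
```

```bash
python3 snap.py f side; python3 - <<'E'
import cv2
a=cv2.imread("pics/side_f.png"); cv2.imwrite("pics/s8.png",cv2.resize(a[130:220,190:270],None,fx=8,fy=6.5,interpolation=cv2.INTER_CUBIC))
E
```

```text
4.8167 [583.0049 342.5052  98.2614] [-1.5728 -0.0011 -1.6707] [-0.0448  0.5043 -2.7024] [-0.0911  0.0927  0.0344] 0.35406524697995656 [0.4335 0.6841 1.531  0.0001 0.9288 0.5334]
```

View pics/s8.png

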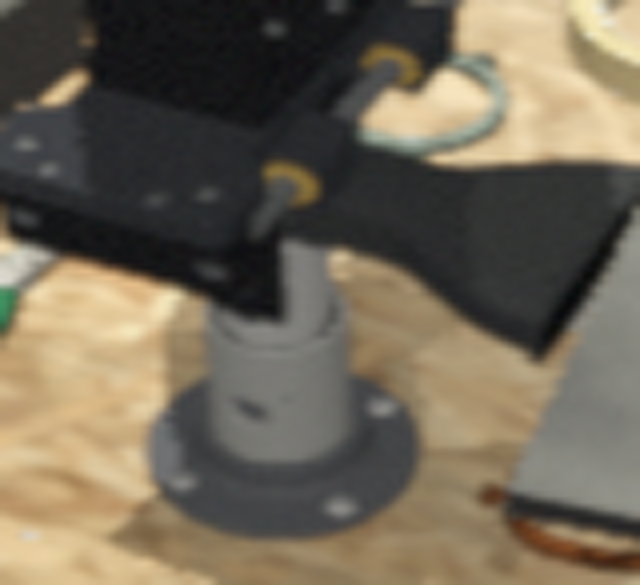

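Request:
drive_tool:
  steps:
    - {"slide": [0, 0.001, 0], "dr": [0, 0, 0], "fingers": 0.0}
    - {"slide": [0, 0.002, 0], "dr": [0, 0, 0], "fingers": 0.0}
    - {"slide": [0, 0.003, 0], "dr": [0, 0, 0], "fingers": 0.0}
    - {"slide": [0, 0.004, 0], "dr": [0, 0, 0], "fingers": 0.0}
    - {"slide": [0, 0.004, 0], "dr": [0, 0, 0], "fingers": 0.0}

```text
t: 5.23
eef_pos: [584.0, 342.7, 96.1]
tcp_rot: [-1.571, 0.0, -1.67]
ft_force: [1.1, 0.7, -2.2]
opening: 0.351
```

Request:
drive_tool:
  steps:
    - {"slide": [0, 0.001, 0], "dr": [0, 0, 0], "fingers": 0.0}
    - {"slide": [0, 0.002, 0], "dr": [0, 0, 0], "fingers": 0.0}
    - {"slide": [0, 0.003, 0], "dr": [0, 0, 0], "fingers": 0.0}
    - {"slide": [0, 0.004, 0], "dr": [0, 0, 0], "fingers": 0.0}
    - {"slide": [0, 0.004, 0], "dr": [0, 0, 0], "fingers": 0.0}

```text
t: 5.65
eef_pos: [583.9, 342.6, 91.9]
tcp_rot: [-1.571, -0.0, -1.67]
ft_force: [-0.9, 0.2, -2.0]
opening: 0.356
```

Request:
drive_tool:
  steps:
    - {"slide": [0, 0.001, 0], "dr": [0, 0, 0], "fingers": 0.0}
    - {"slide": [0, 0.002, 0], "dr": [0, 0, 0], "fingers": 0.0}
    - {"slide": [0, 0.003, 0], "dr": [0, 0, 0], "fingers": 0.0}
    - {"slide": [0, 0.004, 0], "dr": [0, 0, 0], "fingers": 0.0}
    - {"slide": [0, 0.005, 0], "dr": [0, 0, 0], "fingers": 0.0}

```text
t: 6.07
eef_pos: [584.0, 342.7, 87.0]
tcp_rot: [-1.571, 0.0, -1.67]
ft_force: [-0.9, -0.0, -0.4]
opening: 0.353
```

Request:
drive_tool:
  steps:
    - {"slide": [0, 0.001, 0], "dr": [0, 0, 0], "fingers": 0.0}
    - {"slide": [0, 0.002, 0], "dr": [0, 0, 0], "fingers": 0.0}
    - {"slide": [0, 0.003, 0], "dr": [0, 0, 0], "fingers": 0.0}
    - {"slide": [0, 0.004, 0], "dr": [0, 0, 0], "fingers": 0.0}
    - {"slide": [0, 0.004, 0], "dr": [0, 0, 0], "fingers": 0.0}

```text
t: 6.48
eef_pos: [583.9, 342.7, 82.9]
tcp_rot: [-1.571, -0.0, -1.67]
ft_force: [-0.6, 0.1, -2.3]
opening: 0.356
```

```bash
python3 snap.py g side; python3 - <<'E'
import cv2
a=cv2.imread("pics/side_g.png"); cv2.imwrite("pics/s9.png",cv2.resize(a[130:220,190:270],None,fx=8,fy=6.5,interpolation=cv2.INTER_CUBIC))
E
```

```text
6.5333 [583.9928 342.675   83.0495] [-1.5709  0.     -1.6698] [ 0.7654 -0.2019 -1.2024] [-0.0817  0.056   0.0297] 0.3550856575105773 [0.4331 0.7025 1.5404 0.0001 0.8987 0.5321]
```

View pics/s9.png

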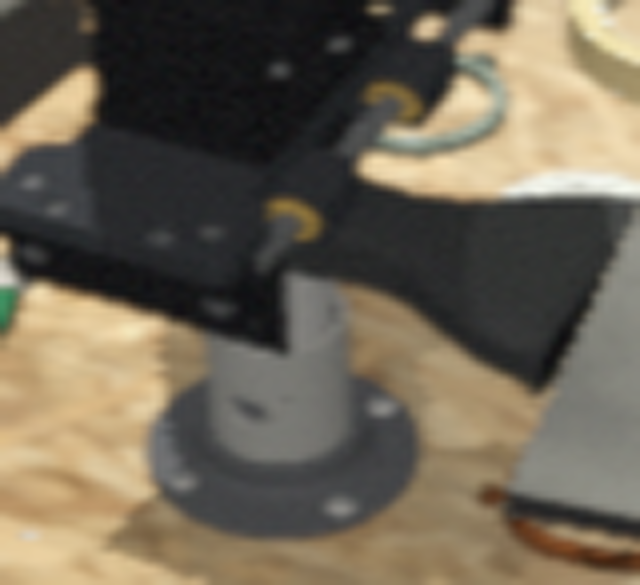

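Request:
drive_tool:
  steps:
    - {"slide": [0, 0.0005, 0], "dr": [0, 0, 0], "fingers": 0.0}
    - {"slide": [0, 0.001, 0], "dr": [0, 0, 0], "fingers": 0.0}
    - {"slide": [0, 0.0015, 0], "dr": [0, 0, 0], "fingers": 0.0}
    - {"slide": [0, 0.002, 0], "dr": [0, 0, 0], "fingers": 0.0}
    - {"slide": [0, 0.002, 0], "dr": [0, 0, 0], "fingers": 0.0}

```text
t: 6.95
eef_pos: [584.0, 342.7, 81.1]
tcp_rot: [-1.571, 0.0, -1.67]
ft_force: [-0.3, -0.6, -1.1]
opening: 0.355
```

Request:
drive_tool:
  steps:
    - {"slide": [0, 0, 0], "dr": [0, 0, 0], "fingers": 0.038}
    - {"slide": [0, 0, 0], "dr": [0, 0, 0], "fingers": 0.041}
    - {"slide": [0, 0, 0], "dr": [0, 0, 0], "fingers": 0.044}

```text
t: 7.2
eef_pos: [584.1, 342.8, 81.4]
tcp_rot: [-1.57, 0.0, -1.67]
ft_force: [0.5, -0.9, -0.2]
opening: 0.444
```

```bash
python3 snap.py h side; python3 - <<'E'
import cv2
a=cv2.imread("pics/side_h.png"); cv2.imwrite("pics/s10.png",cv2.resize(a[130:220,190:270],None,fx=8,fy=6.5,interpolation=cv2.INTER_CUBIC))
E
```

```text
7.25 [584.123  342.7292  81.3475] [-1.5705  0.0003 -1.6698] [-0.5198  0.1113 -0.4368] [-0.1057  0.0506 -0.0535] 0.45181250445801846 [0.4331 0.7046 1.5415 0.0001 0.8951 0.5321]
```

View pics/s10.png

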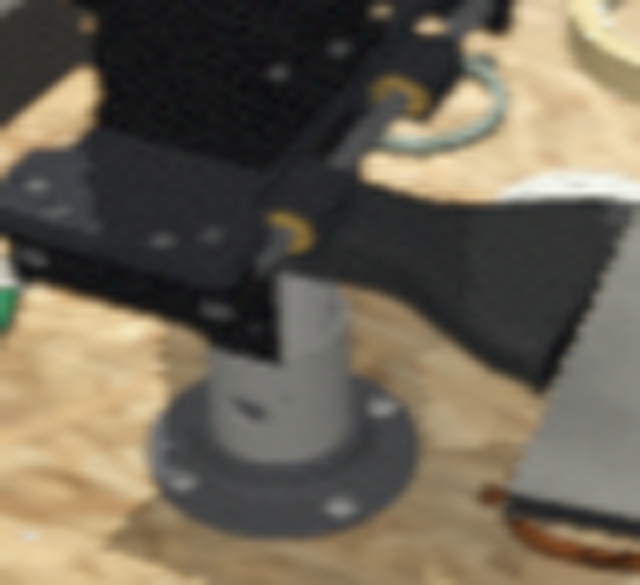

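Request:
drive_tool:
  steps:
    - {"slide": [0, 0, 0], "dr": [0, 0, 0], "fingers": 0.06}
    - {"slide": [0, 0, 0], "dr": [0, 0, 0], "fingers": 0.06}
    - {"slide": [0, -0.013, 0], "dr": [0, 0, 0], "fingers": 0.06}
    - {"slide": [0, -0.026, 0], "dr": [0, 0, 0], "fingers": 0.06}
    - {"slide": [0, -0.039, 0], "dr": [0, 0, 0], "fingers": 0.06}

```text
t: 7.67
eef_pos: [584.3, 342.8, 122.0]
tcp_rot: [-1.57, 0.001, -1.67]
ft_force: [-0.1, -0.3, 0.7]
opening: 0.628
```

```bash
python3 snap.py i side; python3 - <<'E'
import cv2
a=cv2.imread("pics/side_i.png"); cv2.imwrite("pics/s11.png",cv2.resize(a[120:220,190:280],None,fx=7,fy=5.9,interpolation=cv2.INTER_CUBIC))
E
```

```text
7.7167 [585.2905 343.3228 124.9701] [-1.5665  0.0026 -1.6697] [0.0156 0.5752 2.9515] [-0.0753  0.0105 -0.0341] 0.6338491209221473 [0.4332 0.6545 1.5092 0.0001 0.9728 0.5321]
```

View pics/s11.png

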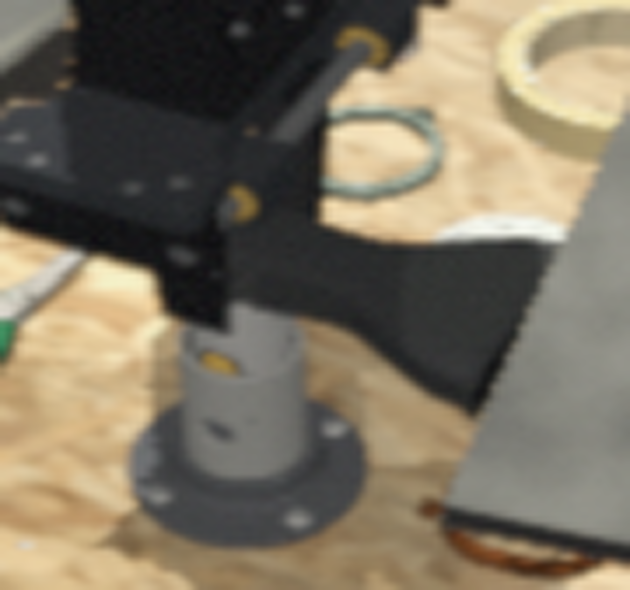

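Request:
drive_tool:
  steps:
    - {"slide": [0, 0, 0], "dr": [0, 0, 0], "fingers": 0.045}
    - {"slide": [0, 0, 0], "dr": [0, 0, 0], "fingers": 0.035}
    - {"slide": [0, 0, 0], "dr": [0, 0, 0], "fingers": 0.02}
    - {"slide": [0, 0, 0], "dr": [0, 0, 0], "fingers": 0.0}
    - {"slide": [0, 0, 0], "dr": [0, 0, 0], "fingers": 0.0}

```text
t: 8.13
eef_pos: [583.9, 342.6, 119.6]
tcp_rot: [-1.571, -0.0, -1.67]
ft_force: [2.4, -0.5, -1.8]
opening: 0.339
```

Request:
drive_tool:
  steps:
    - {"slide": [0, 0, 0], "dr": [0, 0, 0], "fingers": 0.0}
    - {"slide": [0, 0, 0], "dr": [0, 0, 0], "fingers": 0.0}

```text
t: 8.3
eef_pos: [584.1, 342.6, 119.7]
tcp_rot: [-1.571, -0.0, -1.67]
ft_force: [2.9, -0.4, -3.3]
opening: 0.334
```

Request:
drive_tool:
  steps:
    - {"slide": [0, 0.0005, 0], "dr": [0, 0, 0], "fingers": 0.0}
    - {"slide": [0, 0.001, 0], "dr": [0, 0, 0], "fingers": 0.0}
    - {"slide": [0, 0.0015, 0], "dr": [0, 0, 0], "fingers": 0.0}
    - {"slide": [0, 0.002, 0], "dr": [0, 0, 0], "fingers": 0.0}
    - {"slide": [0, 0.002, 0], "dr": [0, 0, 0], "fingers": 0.0}

```text
t: 8.72
eef_pos: [584.2, 342.7, 118.3]
tcp_rot: [-1.57, 0.0, -1.67]
ft_force: [2.6, -0.9, 2.1]
opening: 0.337
```

Request:
drive_tool:
  steps:
    - {"slide": [0, 0.0005, 0], "dr": [0, 0, 0], "fingers": 0.0}
    - {"slide": [0, 0.001, 0], "dr": [0, 0, 0], "fingers": 0.0}
    - {"slide": [0, 0.0015, 0], "dr": [0, 0, 0], "fingers": 0.0}
    - {"slide": [0, 0.0025, 0], "dr": [0, 0, 0], "fingers": 0.0}
    - {"slide": [0, 0.003, 0], "dr": [0, 0, 0], "fingers": 0.0}

```text
t: 9.13
eef_pos: [584.1, 342.7, 115.0]
tcp_rot: [-1.571, 0.0, -1.67]
ft_force: [2.1, 0.3, 1.7]
opening: 0.337
```

Light forces of about 2 N; going on.

Request:
drive_tool:
  steps:
    - {"slide": [0, 0.001, 0], "dr": [0, 0, 0], "fingers": 0.0}
    - {"slide": [0, 0.002, 0], "dr": [0, 0, 0], "fingers": 0.0}
    - {"slide": [0, 0.003, 0], "dr": [0, 0, 0], "fingers": 0.0}
    - {"slide": [0, 0.004, 0], "dr": [0, 0, 0], "fingers": 0.0}
    - {"slide": [0, 0.005, 0], "dr": [0, 0, 0], "fingers": 0.0}

```text
t: 9.55
eef_pos: [584.1, 342.7, 110.0]
tcp_rot: [-1.571, 0.0, -1.67]
ft_force: [2.3, -1.1, 1.8]
opening: 0.336
```

```bash
python3 snap.py j side; python3 - <<'E'
import cv2
a=cv2.imread("pics/side_j.png"); cv2.imwrite("pics/s12.png",cv2.resize(a[120:220,190:280],None,fx=7,fy=5.9,interpolation=cv2.INTER_CUBIC))
E
```

```text
9.6 [584.0823 342.6401 109.8295] [-1.5708  0.     -1.6699] [ 4.0272 -0.1965  0.088 ] [-0.1993 -0.7071  0.0049] 0.3376967844278849 [0.4331 0.6713 1.5214 0.     0.9488 0.5321]
```

View pics/s12.png

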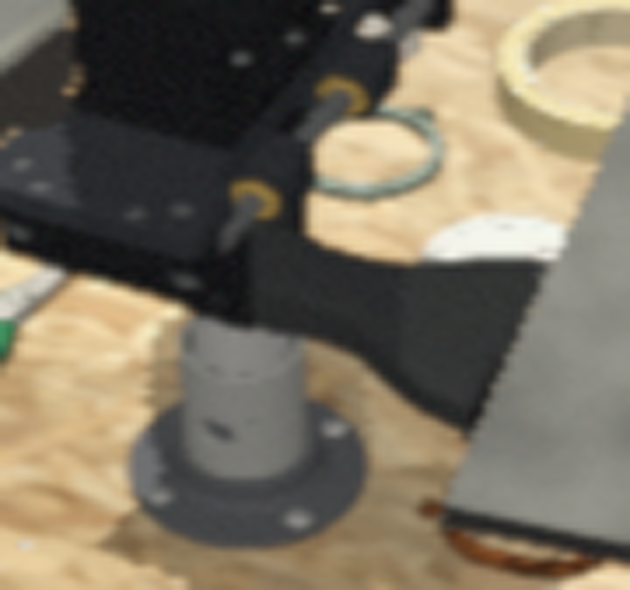

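Request:
drive_tool:
  steps:
    - {"slide": [0, 0.001, 0], "dr": [0, 0, 0], "fingers": 0.0}
    - {"slide": [0, 0.0025, 0], "dr": [0, 0, 0], "fingers": 0.0}
    - {"slide": [0, 0.004, 0], "dr": [0, 0, 0], "fingers": 0.0}
    - {"slide": [0, 0.0055, 0], "dr": [0, 0, 0], "fingers": 0.0}
    - {"slide": [0, 0.007, 0], "dr": [0, 0, 0], "fingers": 0.0}

```text
t: 10.02
eef_pos: [584.1, 342.7, 103.0]
tcp_rot: [-1.571, 0.0, -1.67]
ft_force: [3.0, -0.4, 1.6]
opening: 0.336
```

Request:
drive_tool:
  steps:
    - {"slide": [0, 0.0015, 0], "dr": [0, 0, 0], "fingers": 0.0}
    - {"slide": [0, 0.003, 0], "dr": [0, 0, 0], "fingers": 0.0}
    - {"slide": [0, 0.0045, 0], "dr": [0, 0, 0], "fingers": 0.0}
    - {"slide": [0, 0.006, 0], "dr": [0, 0, 0], "fingers": 0.0}
    - {"slide": [0, 0.007, 0], "dr": [0, 0, 0], "fingers": 0.0}

```text
t: 10.43
eef_pos: [584.0, 342.7, 95.9]
tcp_rot: [-1.571, 0.0, -1.67]
ft_force: [4.1, 0.4, 0.8]
opening: 0.333
```

Request:
drive_tool:
  steps:
    - {"slide": [0, 0.001, 0], "dr": [0, 0, 0], "fingers": 0.0}
    - {"slide": [0, 0.002, 0], "dr": [0, 0, 0], "fingers": 0.0}
    - {"slide": [0, 0.003, 0], "dr": [0, 0, 0], "fingers": 0.0}
    - {"slide": [0, 0.004, 0], "dr": [0, 0, 0], "fingers": 0.0}
    - {"slide": [0, 0.005, 0], "dr": [0, 0, 0], "fingers": 0.0}

```text
t: 10.85
eef_pos: [584.0, 342.7, 91.1]
tcp_rot: [-1.571, 0.0, -1.67]
ft_force: [3.9, -1.3, 1.2]
opening: 0.334
```

Request:
drive_tool:
  steps:
    - {"slide": [0, 0.0007, 0], "dr": [0, 0, 0], "fingers": 0.0}
    - {"slide": [0, 0.0014, 0], "dr": [0, 0, 0], "fingers": 0.0}
    - {"slide": [0, 0.002, 0], "dr": [0, 0, 0], "fingers": 0.0}
    - {"slide": [0, 0.0027, 0], "dr": [0, 0, 0], "fingers": 0.0}
    - {"slide": [0, 0.0034, 0], "dr": [0, 0, 0], "fingers": 0.0}

```text
t: 11.27
eef_pos: [583.6, 342.6, 87.1]
tcp_rot: [-1.572, -0.001, -1.67]
ft_force: [-0.7, 0.1, -2.7]
opening: 0.339
```

Request:
drive_tool:
  steps:
    - {"slide": [0, 0.0003, 0], "dr": [0, 0, 0], "fingers": 0.0}
    - {"slide": [0, 0.0006, 0], "dr": [0, 0, 0], "fingers": 0.0}
    - {"slide": [0, 0.0009, 0], "dr": [0, 0, 0], "fingers": 0.0}
    - {"slide": [0, 0.0012, 0], "dr": [0, 0, 0], "fingers": 0.0}

```text
t: 11.6
eef_pos: [583.6, 342.7, 86.4]
tcp_rot: [-1.572, -0.0, -1.67]
ft_force: [0.3, 0.5, -2.2]
opening: 0.338
```

Request:
drive_tool:
  steps:
    - {"slide": [0, 0.0003, 0], "dr": [0, 0, 0], "fingers": 0.0}
    - {"slide": [0, 0.0006, 0], "dr": [0, 0, 0], "fingers": 0.0}
    - {"slide": [0, 0.0006, 0], "dr": [0, 0, 0], "fingers": 0.0}

```text
t: 11.85
eef_pos: [584.0, 342.7, 86.0]
tcp_rot: [-1.571, 0.0, -1.67]
ft_force: [-0.4, 0.5, -2.0]
opening: 0.338
```

```bash
python3 snap.py k side; python3 - <<'E'
import cv2
a=cv2.imread("pics/side_k.png"); cv2.imwrite("pics/s13.png",cv2.resize(a[120:220,190:280],None,fx=7,fy=5.9,interpolation=cv2.INTER_CUBIC))
E
```

```text
11.9 [584.0373 342.6564  86.0083] [-1.5707  0.0001 -1.6698] [ 0.4915 -0.0165 -1.7657] [-0.1029  0.0806  0.0208] 0.33552882485694613 [0.4331 0.699  1.5385 0.0001 0.904  0.5321]
```

View pics/s13.png

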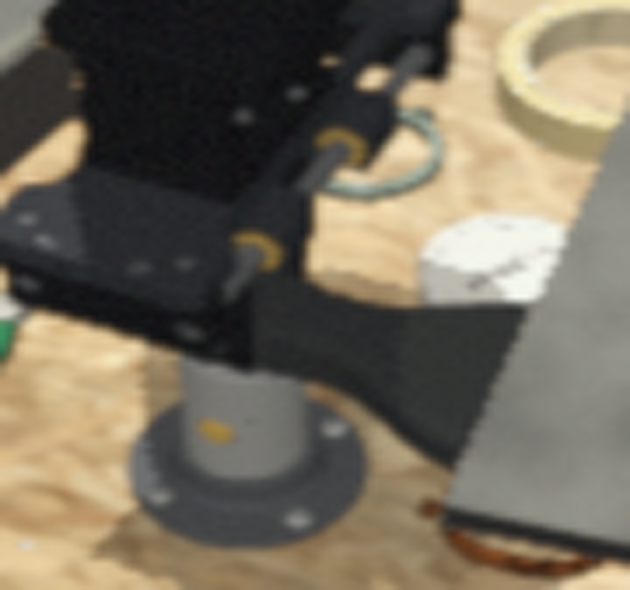

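Request:
drive_tool:
  steps:
    - {"slide": [0, 0.0003, 0], "dr": [0, 0, 0], "fingers": 0.0}
    - {"slide": [0, 0.0005, 0], "dr": [0, 0, 0], "fingers": 0.0}
    - {"slide": [0, 0.0005, 0], "dr": [0, 0, 0], "fingers": 0.0}

```text
t: 12.15
eef_pos: [584.0, 342.7, 85.4]
tcp_rot: [-1.571, 0.0, -1.67]
ft_force: [0.4, -0.4, -1.2]
opening: 0.334
```

Request:
drive_tool:
  steps:
    - {"slide": [0, 0.0002, 0], "dr": [0, 0, 0], "fingers": 0.0}
    - {"slide": [0, 0.0004, 0], "dr": [0, 0, 0], "fingers": 0.0}
    - {"slide": [0, 0.0004, 0], "dr": [0, 0, 0], "fingers": 0.0}

```text
t: 12.4
eef_pos: [584.1, 342.7, 85.1]
tcp_rot: [-1.571, 0.0, -1.67]
ft_force: [-0.5, -0.4, -0.2]
opening: 0.338
```

Request:
drive_tool:
  steps:
    - {"slide": [0, 0.0002, 0], "dr": [0, 0, 0], "fingers": 0.0}
    - {"slide": [0, 0.0004, 0], "dr": [0, 0, 0], "fingers": 0.0}
    - {"slide": [0, 0.0004, 0], "dr": [0, 0, 0], "fingers": 0.0}

```text
t: 12.65
eef_pos: [584.1, 342.7, 85.0]
tcp_rot: [-1.57, 0.0, -1.67]
ft_force: [-1.1, -0.5, 2.7]
opening: 0.334
```

Request:
drive_tool:
  steps:
    - {"slide": [0, 0, 0], "dr": [0, 0, 0], "fingers": 0.036}
    - {"slide": [0, 0, 0], "dr": [0, 0, 0], "fingers": 0.045}
    - {"slide": [0, 0, 0], "dr": [0, 0, 0], "fingers": 0.06}
    - {"slide": [0, 0, 0], "dr": [0, 0, 0], "fingers": 0.075}
    - {"slide": [0, 0, 0], "dr": [0, 0, 0], "fingers": 0.08}

```text
t: 13.07
eef_pos: [584.0, 342.7, 84.6]
tcp_rot: [-1.571, 0.0, -1.67]
ft_force: [0.6, -0.3, -0.4]
opening: 0.601
```

Request:
drive_tool:
  steps:
    - {"slide": [0, -0.02, 0], "dr": [0, 0, 0], "fingers": 0.08}
    - {"slide": [0, -0.045, 0], "dr": [0, 0, 0], "fingers": 0.08}
    - {"slide": [0, -0.075, 0], "dr": [0, 0, 0], "fingers": 0.08}
    - {"slide": [0, -0.1, 0], "dr": [0, 0, 0], "fingers": 0.08}
    - {"slide": [0, -0.12, 0], "dr": [0, 0, 0], "fingers": 0.08}

```text
t: 13.48
eef_pos: [584.3, 342.8, 206.9]
tcp_rot: [-1.569, 0.001, -1.67]
ft_force: [0.5, -1.3, -0.8]
opening: 0.834
```

```bash
python3 snap.py l side top; python3 - <<'E'
import cv2
a=cv2.imread("pics/side_l.png"); cv2.imwrite("pics/s14.png",cv2.resize(a[120:220,190:280],None,fx=7,fy=5.9,interpolation=cv2.INTER_CUBIC))
E
```

```text
13.5833 [585.1377 343.2449 208.4316] [-1.5656  0.0032 -1.6698] [0.309  0.5498 0.9813] [-0.0915  0.0325  0.0227] 0.8407228517556211 [0.4332 0.5718 1.4272 0.0001 1.1365 0.5321]
```

View pics/s14.png

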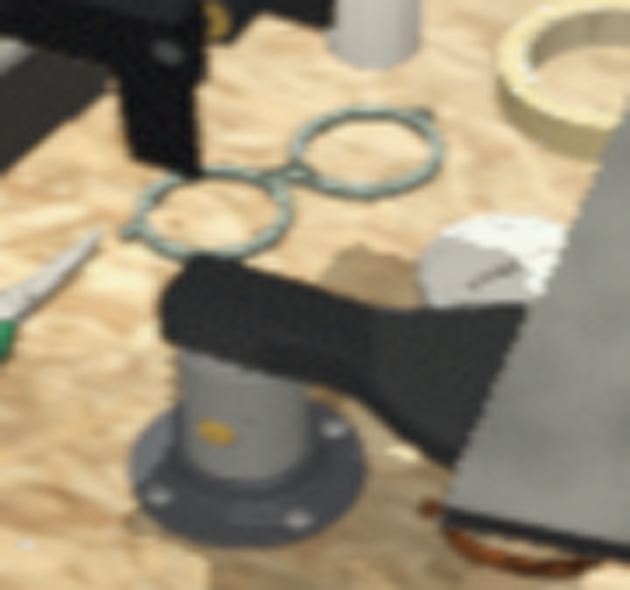

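View pics/side_l.png

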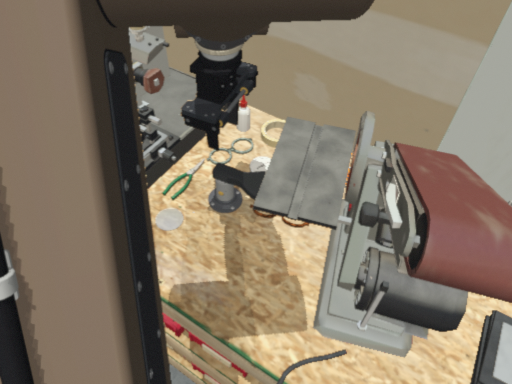

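Request:
drive_tool:
  steps:
    - {"slide": [0, 0, 0], "dr": [0, 0, 0], "fingers": 0.08}
    - {"slide": [0, 0, 0], "dr": [0, 0, 0], "fingers": 0.08}
    - {"slide": [0, 0, 0], "dr": [0, 0, 0], "fingers": 0.08}

```text
t: 13.83
eef_pos: [583.6, 342.4, 203.1]
tcp_rot: [-1.573, -0.001, -1.67]
ft_force: [-0.6, -0.9, -0.9]
opening: 0.843
```

```bash
python3 -c "
from cell import env
s=env.state();print(s['t'],s['eef_pos'],s['ft_force'],abs(s['qvel']).max());print(env.job_done())"
```

```text
13.8333 [583.58432291 342.44190791 203.1206972 ] [-0.59047735 -0.94602131 -0.88661928] 0.0034453351965593832
the job is handed in; nothing more can be done
None
```

The nozzle is back on the pipe with its button popped out through the hole, and I handed the job in at 13.8 s (no verdict is reported).

**What I did**
- I gripped the spigot with one pad on the button, which pressed it flush, and lifted the nozzle.
- I turned it to face the hole, at about -0.1 rad as measured in the side view, and lowered it about 21 mm into the pipe.
- I let go there and re-gripped on the neck's flat sides. Then I pushed it home, with the wrist force staying below about 5 N in every reading. The alignment was good enough that the button popped in on the way down, so no further turning was needed.

**Last checks**
- **Button:** the side force from the button spring dropped from about 4 N to 0 at the pop. Brass shows in the hole in the last side picture, after release.
- **Depth:** the shoulder met the mouth with about 3 N upward on the wrist, at the expected tool height (85 mm against 85.4 worked out).
- **Surroundings:** the nozzle stands level by eye, with the gripper about 120 mm above where it let go. By eye, the lens, the tin and the visible end of the brown spectacle front lie where they were.

**What disagreed or was not checked**
- My first estimate of the pipe centre was about 1.5 mm off in y, and of the hole about 0.12 rad off. Both were corrected before the nozzle went in.
- I did not do a twist test of the lock, or measure the final tilt in numbers.

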